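Set the infill block in the site model and point out its neighbour

ROBOT

A 7-joint arm with a two-finger parallel gripper is mounted at the origin on the work surface; the furniture and walls round the work are solid. World frame = base frame: x ahead of the robot, y to its left, z up, the work surface at z = 0. Lengths are in m, angles in degrees, forces in N, time in s.
With the tool pointing down it reaches from about 0.425 to 1.025 m from the base axis. Payload 3.6 kg.
Tool frame: the origin (TCP) lies between the finger pads, 19 mm behind the fingertips; this is the grasp point; z points along the fingers, y is the line along which they close (so a half turn about z gives the same grasp; the last joint's range is limited). The gripper opens to 85 mm and grips with 20 to 120 N. Pads are 22 mm wide; open, the fingers measure 114 mm over their backs; the gripper's body (76 mm by 85 mm) begins 54 mm behind the grasp point. The pads swing forward as they close: fully open they stand 13 mm farther back than shut.
Start: joints at [66.434, 33.873, 2.773, 92.16, -1.908, 54.013, -1.931], TCP at [0.227, -0.689, 0.25] pointing down, gripper open.
Joint ranges: [-153.93, 153.93], [-27.13, 128.08], [-72.61, 78.16], [10.71, 143.7], [-87.88, 267.88], [4.46, 118.87], [-176.78, 176.78]. Speed limits (degrees/s): [147.25, 147.25, 180, 180, 180, 180, 180].

INTERFACE

Orientations are given as a 3x3 rotation matrix whose columns are the frame's x, y, z axes.
In Python, from workcell import arm gives the robot as it stands. The module is installed in compiled form; this text tells all that it offers.
- The arm moves only by the shell command python3 -m pendant 'ROWS' [OPENING] [FORCE]. ROWS is JSON, a list of rows, each an object with "delta_pos": the shift along the world's x, y, z in m, a list of three; "rotation": the turn, a rotation vector about the world's x, y, z in degrees, a list of three. In form: [{"delta_pos": [tx, ty, tz], "rotation": [wx, wy, wz]}, ...]. A call has 1 to 5 rows; each row shifts and turns the commanded pose from where the row before left it; what a row does not reach is not made up. A row lasts 1/10 s, in which the tool goes at most 50 mm and 8.59 degrees, less where a joint would pass 70% of its speed; a pose out of reach is approached as far as the arm can. A call is refused whole if a number of a shift passes 0.05 or a number of a turn 8.59, either way. A call with a gripper value outside its range is refused whole. OPENING is the opening, from -1 (shut) to 1 (fully open), set as the call begins (- or left out, the last holds). The fingers move at their own pace and stop on an object; FORCE is the grip in N (left out, the last holds). Time passes only in rows, so rows that do not move let the fingers close. It gives the time, the measured TCP pose, the force, the opening and the grip force at its end, in the units of the state.
- arm.get_state(): the state, without advancing time (a new reading comes with each control period).
- arm.capture(name): name is "scene" or "side" or "wrist"; returns a dict with "frame" (400x640x3 uint8, red, green, blue), "fov_y" (degrees; the focal length in pixels is half the picture's height over the tangent of half this angle, whatever the lens; pixels are square), "cx", "cy" (the principal point, pixels), "extrinsics" (4x4, takes a point from world to camera coordinates); the wrist camera has in their place "mount" (4x4, takes a point from camera to tool coordinates, whose origin is the TCP and whose axes are the flange's). Camera axes: x right, y down, z forward; pixel columns grow to the right and rows downward; lengths in m; the calibration is good to about 2 mm. A picture is of the moment at which its call begins: read the wrist's pose just before it. There is no depth.
- arm.close_job(): hands the job in; it is judged then, once.
Trained networks look in a picture, given as the dict that the camera call returned (one of the last four; its "shot" number tells which), for a name from the list of things; names that differ only in an ending like _2 or _b are one class to them, and where a whole thing is asked for, a point or a joint stands for the part that bears it (a point fixed in the world has none). Each returns a list of dicts, best first, with "score" (0 to 1); they miss things now and then, are a little off and sometimes report something else, mostly with a low value. They report only what shows in the picture. A call takes as long as a camera call. They do not tell look-alikes from the thing itself.
- arm.look_for(picture, name): "at" ([x, y, z] in m, in world coordinates, good to about 4 mm: the middle of the surface that is visible of it).
- arm.silhouettes(picture, name): "pixels" (400x640 bool, what is visible of it).
The state is a dict: "time": time; "joint_pos": joint angles; "dq": joint speeds; "tau": joint torques, N m; "eef_pos": TCP position; "ee_rot": TCP orientation; "ft_force": force on the tool from outside, world axes, zero at the start; "ft_torque": the same for the moment, N m; "gripper_width": finger opening in m; "grasp_force": force on a finger pad.
Only numpy, scipy, OpenCV 4.12 (cv2) and the standard library are available. Lean on these libraries where they do the work, as an engineer would, in place of code of your own. Each camera call takes 0.05 s, during which the arm holds its last target. There are 200 camera calls.

TASK

A client has come to see the architects' site model: push the loose beech block, which stands half out of the gap in the terrace, straight back until it is fully home with its front flush with the houses' fronts - push gently, do not pick it up. Then point out the new building: hold the fingertips, pointing down, two or three centimetres above the middle of the block's roof without touching it for at least two seconds, and after that do the same above the chapel, the building with the pitched roof, and finish still pointing at it. Touch nothing else on the model and leave everything round it where it is.

Things in the scene. Friction and masses are not known exactly. Their poses are not given: they have to be found in the camera images.
- model: Site model, fixed: white-topped board 240 (x) x 460 (y) x 15 mm. Origin: centre of its underside; unturned, x points away from the robot, y left; turned up to 0.12 rad. A terrace of houses runs along y on its far half, house fronts at x = 60 mm. Nothing stands over 60 mm above its top. Near half: low blocks, trees up to 35 mm. Ground clear for 80 mm in front of the terrace's gap.
- gap_home (a point): Where the block's origin lies when home: on the baseboard's top, at x 82.5, y 50 mm from the model's centre; axes as the model's. The gap is 76 mm wide (y 12 to 88), open to -x at the house fronts (x 60) and closed by a rear wall 30 mm high at x 105: 45 mm deep. The houses beside it are up to 58 mm high.
- infill_block: Loose plain beech block, 45 (x) x 70 (y) x 40 mm high, about 0.1 kg, on the baseboard, long side across the gap's mouth, at the start 33 to 45 mm of its 45 mm standing out towards -x. Origin: centre of its underside. 3 mm of play each side in the gap. Home: origin within 4 mm of gap_home in the model's x, turned under 0.08 rad from the model.
- infill_roof (a point): Centre of the block's flat top, 40 mm above its underside.
- chapel: The chapel, fixed on the model: a plain light wooden building 56 x 42 mm with a pitched roof, walls 28 mm and ridge 49 mm high, with a small porch at its -x end. Origin: centre of its underside, on the baseboard's top. It stands on any one of the three plots beside the terrace, the other two landmarks on the others.
- chapel_ridge (a point): Middle of the chapel's ridge, 49 mm above the baseboard's top; axes as the chapel's, z up.
- rotunda: Another landmark, fixed: a round wooden building 52 mm across and 51 mm high with a low dome and a small lantern. Origin: centre of its underside. Not to be touched.
- stepped_tower: Another landmark, fixed: a square wooden building 52 mm wide in three steps, 50 mm high. Origin: centre of its underside. Not to be touched.
- loupe: Black loupe, 43 mm across, 36 mm high, standing in the square on the model, right of the block. Origin: centre of its underside. Bystander.
- glue_stick: Glue stick, 26 mm across, 90 mm high, standing left of the model. Bystander.
- tape_measure: Pocket tape measure, 35 x 78 x 64 mm, right of the model. Bystander.
- eraser: Eraser, 23 x 58 x 13 mm, left of the model. Bystander.
- pencil_a: Pencil, 167 mm long, 8 mm thick, right of the model. Bystander.
Not all that is in view belongs to the job. Leave any blue look-alike of the infill_block alone.

How it is judged (in metres and radians):
On the way, in this order (a step that is already met when the one before it is completed fails the run):
1. the block is pushed fully home in the gap, front flush with the houses (x of infill_block in the frame of model between 0.0785 and 0.0865 m and y of infill_block in the frame of model between 0.043 and 0.057 m and z of infill_block in the frame of model below 0.018 m and angle between the x axis of infill_block and the x axis of model, either way round below 0.08 rad and angle between infill_block's own z axis and vertical below 0.08 rad and linear speed of infill_block below 0.01 m/s), for 0.2 s.
2. the tool dwells above the block's roof without contact for two seconds (all of step 1 and contact force between each of the arm, the fingers and infill_block below 0.1 N and horizontal distance between the grasp point and infill_roof below 0.02 m and z of the grasp point in the frame of infill_roof between 0.024 and 0.075 m and angle between the grasp point's own z axis and vertical above 2.2 rad), for 2 s.
3. the tool dwells above the chapel without contact for two seconds (all of step 1 and contact force between each of the arm, the fingers and infill_block below 0.1 N and horizontal distance between the grasp point and chapel_ridge below 0.02 m and z of the grasp point in the frame of chapel_ridge between 0.024 and 0.075 m and angle between the grasp point's own z axis and vertical above 2.2 rad), for 2 s.
At the end, for the whole second after the job is handed in: Block upright and at rest in the gap, within 4 mm of gap_home in the model's x, turned under 0.08 rad; tool pointing down (within 0.9 rad) above the chapel, TCP 24 to 75 mm above the ridge and within 20 mm of its middle seen from above, without contact (all of step 3); the robot touches nothing.
It fails at once if the block is lifted more than 6 mm off the baseboard or tipped (z of infill_block in the frame of model above 0.021 m or angle between infill_block's own z axis and vertical above 0.25 rad).
It fails at once if the block is rammed (over 40 N) (contact force between any of the arm, the fingers and infill_block above 40 N).
It fails at once if a landmark of the model is touched (over 0.5 N) (contact force between any of the arm, the fingers and chapel above 0.5 N or contact force between any of the arm, the fingers and rotunda above 0.5 N or contact force between any of the arm, the fingers and stepped_tower above 0.5 N).
It fails at once if the rest of the model is touched (over 3 N) (contact force between any of the arm, the fingers and model above 3 N).
It fails at once if a bystander is moved more than 15 mm (distance of any of loupe, glue_stick, tape_measure, eraser, pencil_a from where it was at the start of the episode above 0.015 m).
It also fails if it takes over 54 s, if anything falls off the work surface, if the arm or the gripper's body presses on something with over 40 N, if the wrist force passes 120 N, or if a joint passes its speed limit or range.

## Working session

There is one attempt and no reset: what is moved stays moved. The work goes in short steps, Python scripts to look and compute and a shell command to move; the robot and the scene stay as the last step left them, time stands still between calls to the robot, and variables do not carry over. Pictures are saved under pics/ and viewed, at most 10 in all, crops included, and the job is handed in when it is done.

```bash
mkdir -p pics; cat > h.py <<'E'
import numpy as np, cv2
from workcell import arm
def K(p):
    f=200/np.tan(np.radians(p["fov_y"])/2); return f
def proj(p,X):
    X=np.atleast_2d(X); T=np.array(p["extrinsics"]); c=X@T[:3,:3].T+T[:3,3]
    f=K(p); return np.c_[f*c[:,0]/c[:,2]+p["cx"],f*c[:,1]/c[:,2]+p["cy"]]
def plane(p,uv,z):
    T=np.array(p["extrinsics"]); f=K(p); uv=np.atleast_2d(uv)
    d=np.c_[(uv[:,0]-p["cx"])/f,(uv[:,1]-p["cy"])/f,np.ones(len(uv))]@T[:3,:3]
    o=-T[:3,:3].T@T[:3,3]; return o+d*((z-o[2])/d[:,2])[:,None]
def wristext(p,s):
    W=np.eye(4);W[:3,:3]=s["ee_rot"];W[:3,3]=s["eef_pos"]; p["extrinsics"]=np.linalg.inv(W@np.array(p["mount"])); return p
def save(n,im): cv2.imwrite("pics/"+n,cv2.cvtColor(np.ascontiguousarray(im),cv2.COLOR_RGB2BGR))
E
python3 - <<'E'
from h import *
np.set_printoptions(precision=4,suppress=True)
s=arm.get_state();print(s["time"],s["ee_rot"],s["ft_force"])
for c in ["scene","side"]:
    p=arm.capture(c); save(c+".png",p["frame"])
    T=np.array(p["extrinsics"]);print(c,p["fov_y"],"cam at",-T[:3,:3].T@T[:3,3])
    for n in ["model","infill_block","chapel","rotunda","stepped_tower","loupe","glue_stick","tape_measure","eraser","pencil_a"]:
        print(n,[(round(d["score"],2),np.round(d["at"],3).tolist(),proj(p,d["at"])[0].round().tolist()) for d in arm.look_for(p,n)[:3]])
E
```

```text
0.0 [[ 0.9499  0.3126 -0.0008]
 [ 0.3126 -0.9499  0.0021]
 [-0.0001 -0.0023 -1.    ]] [-0.0842 -0.009   0.4103]
scene 50.24157320243927 cam at [-0.2505  0.647   1.0592]
model [(0.62, [0.386, -0.003, 0.019], [318.0, 214.0])]
infill_block [(0.78, [0.435, 0.264, 0.04], [242.0, 247.0]), (0.68, [0.446, 0.017, 0.056], [302.0, 200.0]), (0.58, [0.314, 0.285, 0.043], [263.0, 276.0])]
chapel [(0.53, [0.463, 0.15, 0.045], [266.0, 221.0])]
rotunda [(0.55, [0.483, -0.133, 0.051], [326.0, 173.0]), (0.32, [0.385, -0.001, 0.015], [318.0, 216.0])]
stepped_tower [(0.59, [0.433, -0.219, 0.038], [353.0, 171.0])]
loupe [(0.54, [0.397, -0.134, 0.038], [344.0, 189.0])]
glue_stick [(0.47, [0.478, 0.388, 0.061], [197.0, 259.0])]
tape_measure [(0.71, [0.485, -0.387, 0.048], [374.0, 141.0])]
eraser [(0.62, [0.289, 0.365, 0.017], [247.0, 305.0])]
pencil_a [(0.68, [0.483, -0.131, 0.048], [326.0, 174.0]), (0.6, [0.458, 0.156, 0.047], [266.0, 222.0]), (0.59, [0.338, -0.361, 0.01], [399.0, 172.0])]
side 49.233688120353555 cam at [1.5141 0.1393 1.1047]
model [(0.85, [0.417, -0.038, 0.015], [307.0, 211.0])]
infill_block [(0.85, [0.48, 0.004, 0.052], [316.0, 218.0]), (0.78, [0.468, 0.257, 0.041], [391.0, 226.0]), (0.59, [0.342, 0.277, 0.035], [397.0, 202.0])]
chapel [(0.73, [0.493, 0.143, 0.046], [357.0, 226.0])]
rotunda [(0.79, [0.508, -0.137, 0.05], [274.0, 219.0])]
stepped_tower [(0.48, [0.455, -0.224, 0.039], [253.0, 208.0])]
loupe [(0.68, [0.403, -0.136, 0.035], [281.0, 201.0])]
glue_stick [(0.75, [0.497, 0.387, 0.056], [431.0, 233.0]), (0.47, [0.51, -0.138, 0.048], [274.0, 220.0])]
tape_measure [(0.9, [0.51, -0.399, 0.043], [199.0, 213.0])]
eraser [(0.67, [0.308, 0.363, 0.012], [420.0, 203.0])]
pencil_a []
```

```bash
python3 - <<'E'
import cv2
a=cv2.imread("pics/scene.png")[120:340,170:430];b=cv2.imread("pics/side.png")[150:290,180:450]
cv2.imwrite("pics/a.png",cv2.resize(a,None,fx=2.7,fy=2.7,interpolation=2));cv2.imwrite("pics/b.png",cv2.resize(b,None,fx=2.9,fy=2.9,interpolation=2))
E
```

```text
(no output)
```

View pics/a.png

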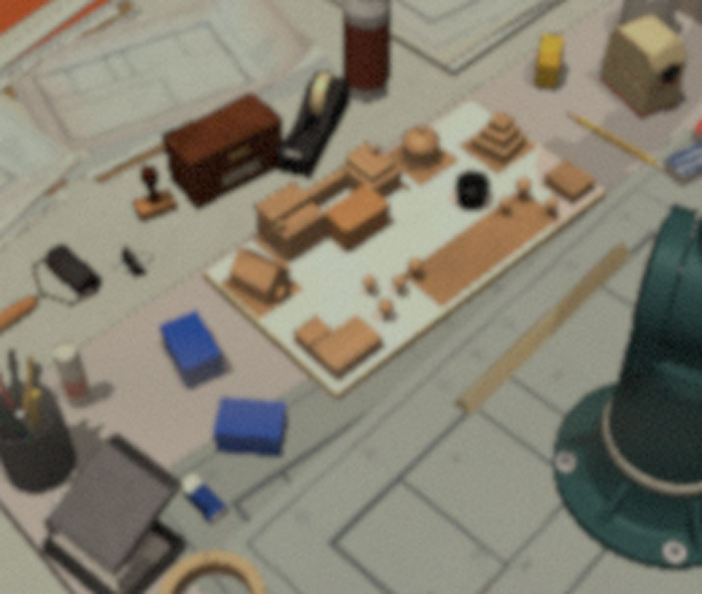

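View pics/b.png

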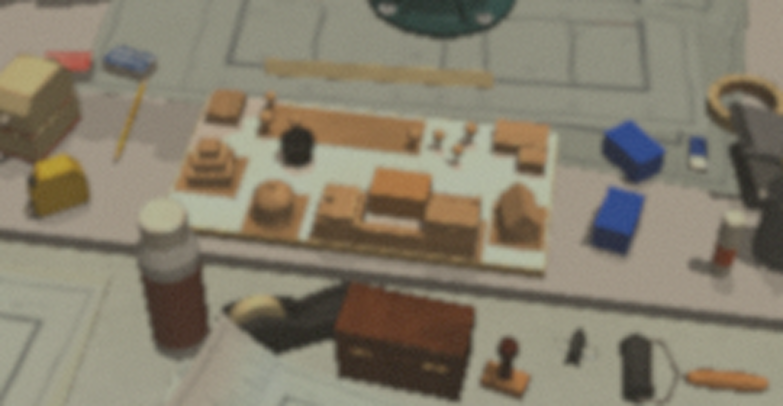

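The pictures show these candidates for the block:
- Beech block in the terrace gap: scene (302,200), side (316,218).
- Two blue look-alikes on the table: scene (241,249) and (262,277).
- Terrace houses beside the gap: scene (277,200) and (307,181).
- Low block on the near-left corner: scene (296,247).

I choose the beech block at scene (302,200). The chapel, with its pitched roof, is at scene (266,222) and side (357,226). The loupe is at (344,189).

```bash
python3 - <<'E'
from h import *
from scipy.optimize import least_squares
np.set_printoptions(precision=4,suppress=True)
ps={c:arm.capture(c) for c in ["scene","side"]}
C=np.array([[-.12,.23,.015],[.12,.23,.015],[-.12,-.23,.015],[.12,-.23,.015]])
uv={"scene":[[295.2,264.5],[246.7,220.7],[394,189.5],[346,157]],"side":[[372.1,193.1],[368.3,242],[252.4,181.7],[237,228.6]]}
def X(q,L): 
    c,s=np.cos(q[2]),np.sin(q[2]); return L@np.array([[c,s,0],[-s,c,0],[0,0,1]])+[q[0],q[1],0]
def fit(cs): return least_squares(lambda q:np.concatenate([(proj(ps[c],X(q,C))-uv[c]).ravel() for c in cs]),[.4,0,0],loss="soft_l1")
for cs in (["scene"],["side"],["scene","side"]):
    r=fit(cs);print(cs,r.x,r.fun)
q=r.x
print("home",X(q,np.array([[.0825,.05,.055]])),"chapel plane est")
for c in ps:
    for n in ["infill_block","chapel"]:
        for d in arm.silhouettes(ps[c],n)[:2]:
            y,x=np.nonzero(d["pixels"]);print(c,n,d["score"],x.mean(),y.mean(),x.min(),x.max(),y.min(),y.max())
p=ps["scene"];im=p["frame"].copy()
E
```

```text
['scene'] [ 0.409  -0.0482 -0.0134] [ 0.2982  1.1519 -0.9384 -0.9798  1.6595  0.2105 -0.5518 -1.2397]
['side'] [ 0.4103 -0.0401  0.0138] [ 0.5255  0.6511  1.7391 -0.4677 -0.5606  0.4688 -1.7416 -1.1109]
['scene', 'side'] [ 0.4092 -0.044  -0.0027] [ 0.0826  2.2228 -1.8738  0.3311  0.5369  0.2396 -2.0744 -0.9078 -0.0135
  1.0656 -0.0575 -0.0781 -0.727  -0.4199 -3.0149 -2.3411]
home [[0.4918 0.0058 0.055 ]] chapel plane est
scene infill_block 0.93 241.04050632911392 248.66582278481013 230 251 236 262
scene infill_block 0.93 262.81569343065695 277.4835766423358 249 276 267 288
scene chapel 0.53 265.4873417721519 222.06012658227849 255 276 212 232
side infill_block 0.92 318.0173913043478 217.04057971014493 308 328 208 227
side infill_block 0.75 397.4017341040462 201.96820809248555 386 408 191 212
side chapel 0.54 358.52721088435374 224.0952380952381 351 366 212 234
```

```bash
python3 -m pendant '[{"delta_pos":[0.045,0.045,0.01],"rotation":[0,0,-4]},{"delta_pos":[0.045,0.045,0.01],"rotation":[0,0,-4]},{"delta_pos":[0.045,0.045,0.01],"rotation":[0,0,-4]},{"delta_pos":[0.045,0.045,0.01],"rotation":[0,0,-4]},{"delta_pos":[0.045,0.045,0.01],"rotation":[0,0,-2.2]}]' 
python3 -m pendant '[{"delta_pos":[0.01,0.045,0],"rotation":[0,0,0]},{"delta_pos":[0.01,0.045,0],"rotation":[0,0,0]},{"delta_pos":[0.01,0.045,0],"rotation":[0,0,0]},{"delta_pos":[0.01,0.045,0],"rotation":[0,0,0]},{"delta_pos":[0,0.045,0],"rotation":[0,0,0]}]'
python3 -m pendant '[{"delta_pos":[0,0.045,0],"rotation":[0,0,0]},{"delta_pos":[-0.01,0.045,0],"rotation":[0,0,0]},{"delta_pos":[-0.01,0.045,0],"rotation":[0,0,0]},{"delta_pos":[-0.01,0.045,0],"rotation":[0,0,0]},{"delta_pos":[-0.01,0.045,0],"rotation":[0,0,0]}]' -0.2
python3 -m pendant '[{"delta_pos":[0,0,0],"rotation":[0,0,0]},{"delta_pos":[0,0,0],"rotation":[0,0,0]},{"delta_pos":[0,0,0],"rotation":[0,0,0]}]'
```

```text
time: 1.9
eef_pos: [0.4025, -0.5125, 0.2893]
ee_rot: [[1.0, -0.002, 0.0], [-0.002, -1.0, -0.0], [0.0, 0.0, -1.0]]
ft_force: [1.2, -0.2, -0.1]
gripper_width: 0.0857
grasp_force: 0.0
time: 2.4
eef_pos: [0.4429, -0.287, 0.2892]
ee_rot: [[1.0, 0.002, 0.002], [0.002, -1.0, -0.0], [0.002, 0.0, -1.0]]
ft_force: [1.5, -0.4, -0.2]
gripper_width: 0.0857
grasp_force: 0.0
time: 2.9
eef_pos: [0.4007, -0.0624, 0.2892]
ee_rot: [[1.0, -0.0, 0.001], [-0.0, -1.0, -0.0], [0.001, 0.0, -1.0]]
ft_force: [0.8, 0.4, 0.3]
gripper_width: 0.0339
grasp_force: 0.0
time: 3.2
eef_pos: [0.4016, -0.0651, 0.2891]
ee_rot: [[1.0, -0.001, 0.001], [-0.001, -1.0, -0.0], [0.001, 0.0, -1.0]]
ft_force: [-0.1, -1.2, 1.3]
gripper_width: 0.0346
grasp_force: 0.0
```

```bash
python3 - <<'E'
from h import *
np.set_printoptions(precision=4,suppress=True)
s=arm.get_state();p=wristext(arm.capture("wrist"),s);np.save("w1.npy",p,allow_pickle=True)
print(s["joint_pos"],p["fov_y"],np.array(p["mount"]))
im=p["frame"].copy(); save("w1.png",im)
C=np.array([[-.12,.23,.015],[.12,.23,.015],[-.12,-.23,.015],[.12,-.23,.015]])+[.409,-.044,0]
print(proj(p,C))
for n in ["infill_block","chapel","loupe"]:
    print(n,[(round(d["score"],2),np.round(d["at"],3).tolist(),proj(p,d["at"])[0].round().tolist()) for d in arm.look_for(p,n)[:3]])
E
```

```text
[  5.0371   7.5232  -2.4852 128.3882   0.5054  44.0458 -87.865 ] 60.971979718664436 [[-0.0004 -0.9528 -0.3037  0.0772]
 [ 1.     -0.0005  0.0002 -0.0004]
 [-0.0003 -0.3037  0.9528 -0.1242]
 [ 0.      0.      0.      1.    ]]
[[128.9999 242.4214]
 [ 89.7347  38.5654]
 [486.5273 241.7158]
 [518.5712  37.7876]]
infill_block [(0.95, [0.327, 0.27, 0.036], [43.0, 221.0]), (0.73, [0.459, 0.003, 0.056], [257.0, 108.0]), (0.7, [0.448, 0.25, 0.041], [30.0, 118.0])]
chapel [(0.89, [0.473, 0.138, 0.052], [124.0, 93.0])]
loupe [(0.87, [0.392, -0.142, 0.048], [394.0, 170.0])]
```

View pics/w1.png

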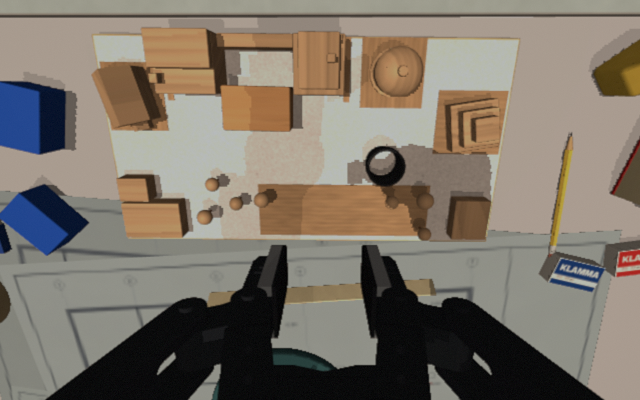

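The wrist view shows the beech block at (257,108), with the houses at (180,60) and (320,62) and the rear wall at (255,42). The chapel is at (128,93), turned slightly. The loupe (385,165) and the trees (210–265,185–215) are clear of the push lane. I'll check the choice in a close crop.

```bash
python3 - <<'E'
import cv2
a=cv2.imread("pics/w1.png")[20:150,85:360]
cv2.imwrite("pics/c1.png",cv2.resize(a,None,fx=2.9,fy=2.9,interpolation=2))
E
```

```text
(no output)
```

View pics/c1.png

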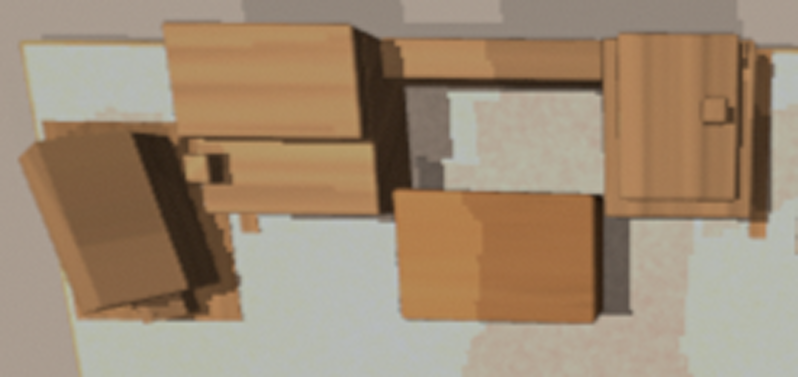

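```bash
cat > m.py <<'E'
from h import *
from scipy.optimize import least_squares
np.set_printoptions(precision=4,suppress=True)
def X(q,L): 
    c,s=np.cos(q[2]),np.sin(q[2]); return np.atleast_2d(L)@np.array([[c,s,0],[-s,c,0],[0,0,1]])+[q[0],q[1],0]
E
python3 - <<'E'
from m import *
p=np.load("w1.npy",allow_pickle=True).item()
C=np.array([[-.12,.23,.015],[.12,.23,.015],[-.12,-.23,.015],[.12,-.23,.015]])
uv=np.array([[129.5,238.5],[93,35],[487.5,239],[519,38.5]])
r=least_squares(lambda q:(proj(p,X(q,C))-uv).ravel(),[.4,0,0]);q=r.x;print("model",q,r.fun)
cr=lambda a:np.array(a)/2.9+[85,20]
B=plane(p,cr([[396,190],[401,320],[594,322],[596,195]]),.055)
L=X([0,0,-q[2]],B-[q[0],q[1],0]);print("block",B,"in model",L,L.mean(0))
print("home",X(q,[.0825,.05,.055]))
print("front edge houses model",X([0,0,-q[2]],plane(p,cr([[290,214],[680,217]]),.06)-[q[0],q[1],0]))
print("ridge",plane(p,cr([[38,146],[93,313],[66,229]]),.064),"plot centre",plane(p,cr([[142,220]]),.015))
E
```

```text
model [ 0.4112 -0.0457 -0.0068] [-0.3007  1.2198 -1.631  -0.3202 -0.1862  2.2237  2.0455 -1.4171]
block [[ 0.4806  0.0377  0.055 ]
 [ 0.4361  0.04    0.055 ]
 [ 0.4353 -0.0294  0.055 ]
 [ 0.4789 -0.0315  0.055 ]] in model [[0.0688 0.0839 0.055 ]
 [0.0243 0.0859 0.055 ]
 [0.0239 0.0165 0.055 ]
 [0.0675 0.0147 0.055 ]] [0.0461 0.0503 0.055 ]
home [[0.4941 0.0037 0.055 ]]
front edge houses model [[ 0.0608  0.1195  0.06  ]
 [ 0.0604 -0.0145  0.06  ]]
ridge [[0.4947 0.153  0.064 ]
 [0.4398 0.1449 0.064 ]
 [0.4681 0.1488 0.064 ]] plot centre [[0.4699 0.1487 0.015 ]]
```

```bash
python3 -m pendant '[{"delta_pos":[0.003,0.035,-0.03],"rotation":[0,0,0]},{"delta_pos":[0,0.035,-0.04],"rotation":[0,0,0]},{"delta_pos":[0,0,-0.04],"rotation":[0,0,0]},{"delta_pos":[0,0,-0.04],"rotation":[0,0,0]},{"delta_pos":[0,0,0],"rotation":[0,0,0]}]'
python3 -m pendant '[{"delta_pos":[0,0,-0.02],"rotation":[0,0,0]},{"delta_pos":[0,0,-0.02],"rotation":[0,0,0]},{"delta_pos":[0,0,0],"rotation":[0,0,0]},{"delta_pos":[0,0,0],"rotation":[0,0,0]}]'
```

```text
time: 3.9
eef_pos: [0.4015, 0.0033, 0.1374]
ee_rot: [[1.0, -0.0, -0.011], [-0.0, -1.0, -0.001], [-0.011, 0.001, -1.0]]
ft_force: [-0.5, -0.4, 0.3]
gripper_width: 0.0341
grasp_force: 0.0
time: 4.3
eef_pos: [0.405, 0.0034, 0.1024]
ee_rot: [[1.0, -0.001, 0.001], [-0.001, -1.0, -0.0], [0.001, 0.0, -1.0]]
ft_force: [-0.4, 0.3, 0.2]
gripper_width: 0.034
grasp_force: 0.0
```

```bash
python3 -m pendant '[{"delta_pos":[0,0,-0.015],"rotation":[0,0,0]},{"delta_pos":[0,0,-0.015],"rotation":[0,0,0]},{"delta_pos":[0,0,-0.015],"rotation":[0,0,0]},{"delta_pos":[0,0,-0.01],"rotation":[0,0,0]},{"delta_pos":[0,0,0],"rotation":[0,0,0]}]'
python3 - <<'E'
from m import *
s=arm.get_state();p=wristext(arm.capture("wrist"),s);save("w2.png",p["frame"]);print(s["eef_pos"],s["joint_pos"])
E
```

```text
time: 4.8
eef_pos: [0.4051, 0.0037, 0.0468]
ee_rot: [[1.0, -0.0, 0.001], [-0.0, -1.0, -0.0], [0.001, 0.0, -1.0]]
ft_force: [-0.3, 0.6, 0.7]
gripper_width: 0.034
grasp_force: 0.0
[0.4051 0.0037 0.0468] [  -5.9834   35.8392   -1.2791  139.56      9.5184    4.6061 -106.5144]
```

View pics/w2.png

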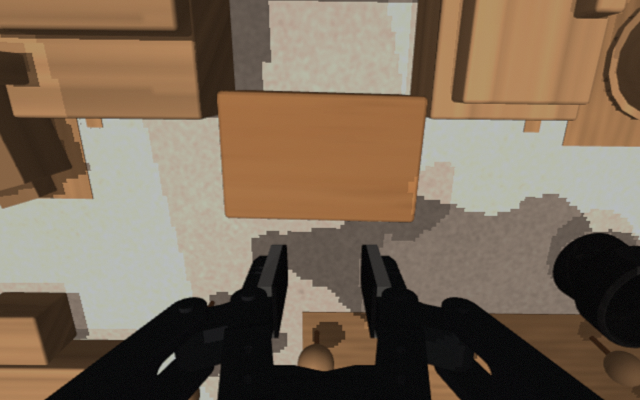

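The fingers straddle the middle of the block's front (roof (222–425, 93–220)) and the lane is clear, so I push.

```bash
python3 -m pendant '[{"delta_pos":[0.005,0,0],"rotation":[0,0,0]},{"delta_pos":[0.005,0,0],"rotation":[0,0,0]},{"delta_pos":[0.005,0,0],"rotation":[0,0,0]},{"delta_pos":[0.004,0,0],"rotation":[0,0,0]},{"delta_pos":[0.004,0,0],"rotation":[0,0,0]}]'
python3 -m pendant '[{"delta_pos":[0.004,0,0],"rotation":[0,0,0]},{"delta_pos":[0.004,0,0],"rotation":[0,0,0]},{"delta_pos":[0.004,0,0],"rotation":[0,0,0]},{"delta_pos":[0.004,0,0],"rotation":[0,0,0]},{"delta_pos":[0.003,0,0],"rotation":[0,0,0]}]'
python3 -m pendant '[{"delta_pos":[0.003,0,0],"rotation":[0,0,0]},{"delta_pos":[0.003,0,0],"rotation":[0,0,0]},{"delta_pos":[0.002,0,0],"rotation":[0,0,0]},{"delta_pos":[0.001,0,0],"rotation":[0,0,0]},{"delta_pos":[0,0,0],"rotation":[0,0,0]}]'
python3 - <<'E'
from m import *
s=arm.get_state();p=wristext(arm.capture("wrist"),s);np.save("w3.npy",p,allow_pickle=True);save("w3.png",p["frame"]);print(s["eef_pos"],s["ft_force"])
E
```

```text
time: 5.35
eef_pos: [0.4269, 0.0036, 0.0463]
ee_rot: [[1.0, -0.0, -0.001], [-0.0, -1.0, -0.0], [-0.001, 0.0, -1.0]]
ft_force: [-1.7, -0.5, 1.7]
gripper_width: 0.0343
grasp_force: 1.0
time: 5.85
eef_pos: [0.4473, 0.004, 0.0461]
ee_rot: [[1.0, 0.0, 0.001], [0.0, -1.0, 0.0], [0.001, -0.0, -1.0]]
ft_force: [-0.8, 0.5, -0.4]
gripper_width: 0.0342
grasp_force: 0.3
time: 6.35
eef_pos: [0.4556, 0.0039, 0.0462]
ee_rot: [[1.0, 0.0, 0.001], [0.0, -1.0, 0.0], [0.001, -0.0, -1.0]]
ft_force: [-0.8, -0.5, -0.4]
gripper_width: 0.0338
grasp_force: 0.0
[0.4556 0.0039 0.0462] [-0.7683 -0.489  -0.3553]
```

View pics/w3.png

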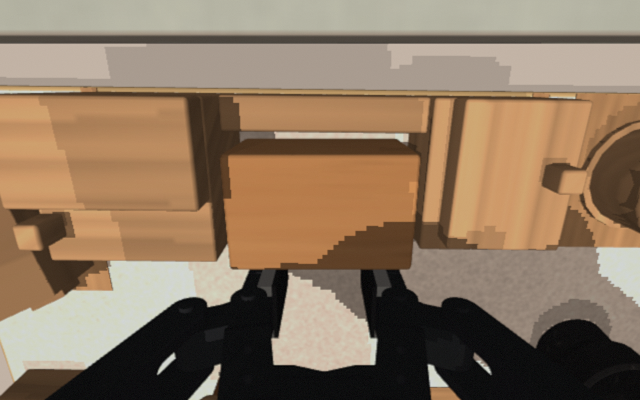

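```bash
python3 - <<'E'
from m import *
p=np.load("w3.npy",allow_pickle=True).item()
print(plane(p,[[232,268],[411,269],[229,154],[419,152]],.055),plane(p,[[80,260],[200,260],[430,248]],.06))
E
```

```text
[[ 0.4668  0.0395  0.055 ]
 [ 0.4663 -0.0291  0.055 ]
 [ 0.5108  0.0369  0.055 ]
 [ 0.5115 -0.0283  0.055 ]] [[ 0.4729  0.0929  0.06  ]
 [ 0.4729  0.0493  0.06  ]
 [ 0.4777 -0.0338  0.06  ]]
```

```bash
python3 -m pendant '[{"delta_pos":[0.002,0,0],"rotation":[0,0,0]},{"delta_pos":[0.001,0,0],"rotation":[0,0,0]},{"delta_pos":[0.001,0,0],"rotation":[0,0,0]},{"delta_pos":[0,0,0],"rotation":[0,0,0]},{"delta_pos":[0,0,0],"rotation":[0,0,0]}]'
python3 -m pendant '[{"delta_pos":[0.001,0,0],"rotation":[0,0,0]},{"delta_pos":[0,0,0],"rotation":[0,0,0]},{"delta_pos":[0,0,0],"rotation":[0,0,0]}]'
```

```text
time: 6.9
eef_pos: [0.4596, 0.0039, 0.0462]
ee_rot: [[1.0, 0.0, 0.001], [0.0, -1.0, 0.0], [0.001, -0.0, -1.0]]
ft_force: [-0.2, -0.1, 0.2]
gripper_width: 0.0342
grasp_force: 0.3
time: 7.2
eef_pos: [0.4606, 0.0039, 0.0462]
ee_rot: [[1.0, 0.0, 0.001], [0.0, -1.0, 0.0], [0.001, -0.0, -1.0]]
ft_force: [-0.3, -0.1, -1.7]
gripper_width: 0.0341
grasp_force: 0.3
```

```bash
for i in 1; do python3 -m pendant '[{"delta_pos":[0.001,0,0],"rotation":[0,0,0]},{"delta_pos":[0,0,0],"rotation":[0,0,0]},{"delta_pos":[0,0,0],"rotation":[0,0,0]}]' | grep -E "pos|force"; done
python3 -m pendant '[{"delta_pos":[0.001,0,0],"rotation":[0,0,0]},{"delta_pos":[0,0,0],"rotation":[0,0,0]},{"delta_pos":[0,0,0],"rotation":[0,0,0]}]' | grep -E "pos|force"
python3 - <<'E'
from m import *
s=arm.get_state();p=wristext(arm.capture("wrist"),s);np.save("w4.npy",p,allow_pickle=True);save("w4.png",cv2.resize(p["frame"][80:290,180:480],None,fx=2.6,fy=2.6))
E
```

```text
eef_pos: [0.4614, 0.0039, 0.0462]
ft_force: [-0.6, 0.3, 0.2]
grasp_force: 0.4
eef_pos: [0.4615, 0.0039, 0.0462]
ft_force: [-3.4, 0.7, 2.2]
grasp_force: 1.4
```

View pics/w4.png

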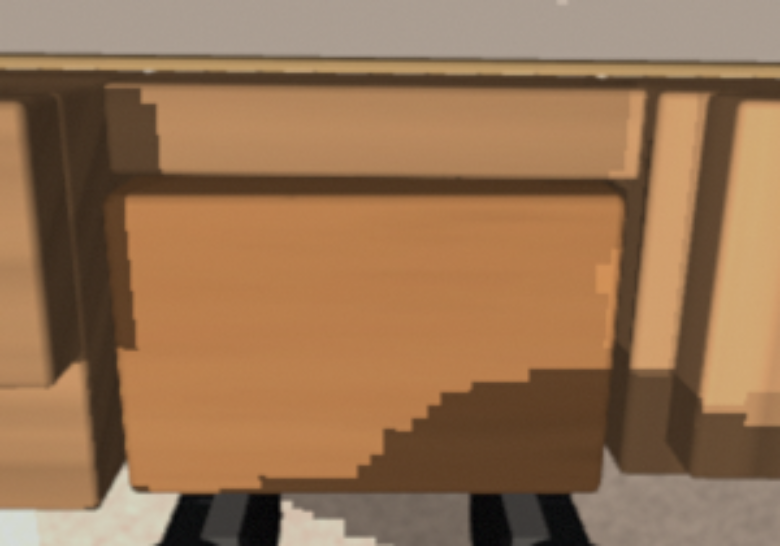

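The block is against the rear wall: force rises to 3.4 N, the TCP has stopped, and the roof is square in the gap with its front in line with the houses. I back off, rise and point.

```bash
python3 -m pendant '[{"delta_pos":[-0.006,0,0],"rotation":[0,0,0]},{"delta_pos":[-0.012,0,0],"rotation":[0,0,0]},{"delta_pos":[0,0,0],"rotation":[0,0,0]},{"delta_pos":[0,0,0.03],"rotation":[0,0,0]},{"delta_pos":[0,0,0.045],"rotation":[0,0,0]}]'
python3 -m pendant '[{"delta_pos":[0,0,0.01],"rotation":[0,0,0]},{"delta_pos":[0,0,0],"rotation":[0,0,0]},{"delta_pos":[0,0,0],"rotation":[0,0,0]},{"delta_pos":[0,0,0],"rotation":[0,0,0]},{"delta_pos":[0,0,0],"rotation":[0,0,0]}]' -1
python3 - <<'E'
from m import *
s=arm.get_state();p=wristext(arm.capture("wrist"),s);np.save("w5.npy",p,allow_pickle=True);save("w5.png",p["frame"])
for n in ["infill_block","chapel","loupe"]:
    print(n,[(round(d["score"],2),np.round(d["at"],3).tolist(),proj(p,d["at"])[0].round().tolist()) for d in arm.look_for(p,n)[:3]])
E
```

```text
time: 8.35
eef_pos: [0.4429, 0.0039, 0.1203]
ee_rot: [[1.0, 0.001, -0.005], [0.001, -1.0, -0.001], [-0.005, 0.001, -1.0]]
ft_force: [0.9, 0.1, -0.0]
gripper_width: 0.0341
grasp_force: 0.0
time: 8.85
eef_pos: [0.4434, 0.0038, 0.13]
ee_rot: [[1.0, 0.0, -0.003], [0.0, -1.0, -0.0], [-0.003, 0.0, -1.0]]
ft_force: [0.6, 0.1, -0.0]
gripper_width: -0.0004
grasp_force: 0.0
infill_block [(0.94, [0.448, 0.238, 0.007], [14.0, 187.0]), (0.91, [0.5, 0.006, 0.054], [321.0, 125.0]), (0.78, [0.321, 0.255, 0.021], [23.0, 338.0])]
chapel [(0.91, [0.476, 0.136, 0.053], [106.0, 165.0])]
loupe [(0.65, [0.395, -0.138, 0.043], [526.0, 273.0])]
```

View pics/w5.png

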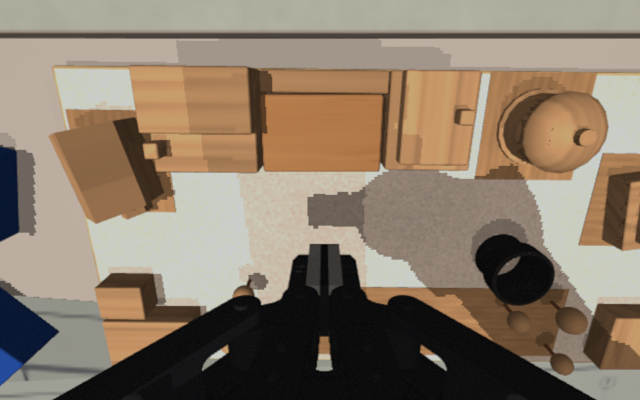

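The block is flush with the house fronts and square: its roof spans (265–381, 95–170). The chapel is at (106,165). Next I dwell above the roof centre (0.495, 0.004).

```bash
python3 - <<'E'
from m import *
p=np.load("w5.npy",allow_pickle=True).item()
B=plane(p,[[265,95],[262,170],[381,170],[381,95]],.055);print(B,B.mean(0))
print(proj(p,[[.4947,.153,.064],[.4398,.1449,.064]]),"plot",plane(p,[[67,109],[173,212]],.015))
E
python3 -m pendant '[{"delta_pos":[0.025,0,0],"rotation":[0,0,0]},{"delta_pos":[0.026,0,0],"rotation":[0,0,0]},{"delta_pos":[0,0,-0.013],"rotation":[0,0,0]},{"delta_pos":[0,0,-0.014],"rotation":[0,0,0]},{"delta_pos":[0,0,0],"rotation":[0,0,0]}]'
for i in 1 2 3 4 5; do python3 -m pendant '[{"delta_pos":[0,0,0],"rotation":[0,0,0]},{"delta_pos":[0,0,0],"rotation":[0,0,0]},{"delta_pos":[0,0,0],"rotation":[0,0,0]},{"delta_pos":[0,0,0],"rotation":[0,0,0]},{"delta_pos":[0,0,0],"rotation":[0,0,0]}]' | grep -E "time|pos|ft"; done
```

```text
[[ 0.5161  0.0373  0.055 ]
 [ 0.4729  0.0414  0.055 ]
 [ 0.4728 -0.0301  0.055 ]
 [ 0.5161 -0.0279  0.055 ]] [0.4945 0.0051 0.055 ]
[[ 56.1171 135.5752]
 [ 91.4066 226.7983]] plot [[0.506  0.1796 0.015 ]
 [0.4309 0.1174 0.015 ]]
time: 9.55
eef_pos: [0.4941, 0.0038, 0.1027]
ee_rot: [[1.0, 0.0, -0.004], [0.0, -1.0, -0.0], [-0.004, 0.0, -1.0]]
ft_force: [-0.9, 0.4, -0.6]
gripper_width: 0.0002
grasp_force: 0.0
time: 10.05
eef_pos: [0.4953, 0.0039, 0.1045]
ft_force: [0.3, -0.4, -0.3]
time: 10.55
eef_pos: [0.4952, 0.0039, 0.1041]
ft_force: [-0.1, -0.0, 0.4]
time: 11.05
eef_pos: [0.4952, 0.0039, 0.1042]
ft_force: [0.4, 0.4, -0.2]
time: 11.55
eef_pos: [0.4952, 0.0038, 0.1042]
ft_force: [0.5, 0.5, -0.5]
time: 12.05
eef_pos: [0.4952, 0.0039, 0.1042]
ft_force: [-0.2, 0.1, 0.5]
```

Dwell done. The ridge projects to (56,136)–(91,227) in this second view, matching the picture. Now to the chapel at (0.469, 0.1485).

```bash
python3 -m pendant '[{"delta_pos":[0,0,0.045],"rotation":[0,0,0]},{"delta_pos":[-0.006,0.035,0],"rotation":[0,0,0]},{"delta_pos":[-0.006,0.035,0],"rotation":[0,0,0]},{"delta_pos":[-0.006,0.035,0],"rotation":[0,0,0]},{"delta_pos":[-0.008,0.04,0],"rotation":[0,0,0]}]'
python3 -m pendant '[{"delta_pos":[0,0,0],"rotation":[0,0,0]},{"delta_pos":[0,0,-0.02],"rotation":[0,0,0]},{"delta_pos":[0,0,-0.019],"rotation":[0,0,0]},{"delta_pos":[0,0,0],"rotation":[0,0,0]},{"delta_pos":[0,0,0],"rotation":[0,0,0]}]'
for i in 1 2 3 4 5; do python3 -m pendant '[{"delta_pos":[0,0,0],"rotation":[0,0,0]},{"delta_pos":[0,0,0],"rotation":[0,0,0]},{"delta_pos":[0,0,0],"rotation":[0,0,0]},{"delta_pos":[0,0,0],"rotation":[0,0,0]},{"delta_pos":[0,0,0],"rotation":[0,0,0]}]' | grep -E "time|pos|ft"; done
python3 - <<'E'
from m import *
s=arm.get_state();p=wristext(arm.capture("wrist"),s);save("w6.png",p["frame"]);print(proj(p,[[.4947,.153,.064],[.4398,.1449,.064],[.4728,.041,.055],[.4728,-.030,.055]]))
E
```

```text
time: 12.55
eef_pos: [0.4693, 0.1494, 0.1494]
ee_rot: [[1.0, -0.002, 0.001], [-0.002, -1.0, -0.0], [0.001, 0.0, -1.0]]
ft_force: [0.4, -0.0, -0.3]
gripper_width: 0.0002
grasp_force: 0.0
time: 13.05
eef_pos: [0.469, 0.1483, 0.1101]
ee_rot: [[1.0, -0.0, -0.001], [-0.0, -1.0, -0.001], [-0.001, 0.001, -1.0]]
ft_force: [0.8, 0.1, 0.9]
gripper_width: -0.0
grasp_force: 0.0
time: 13.55
eef_pos: [0.4693, 0.1489, 0.1104]
ft_force: [-0.2, -0.1, -0.3]
time: 14.05
eef_pos: [0.4691, 0.1488, 0.1101]
ft_force: [0.2, -0.4, -0.7]
time: 14.55
eef_pos: [0.4692, 0.1489, 0.1102]
ft_force: [0.3, 0.3, 0.7]
time: 15.05
eef_pos: [0.4692, 0.1489, 0.1102]
ft_force: [0.7, -0.6, 0.3]
time: 15.55
eef_pos: [0.4692, 0.1488, 0.1102]
ft_force: [-0.4, -0.1, 0.0]
[[316.7053 190.4839]
 [331.4741 282.1478]
 [514.1143 222.6595]
 [638.8669 222.6132]]
```

View pics/w6.png

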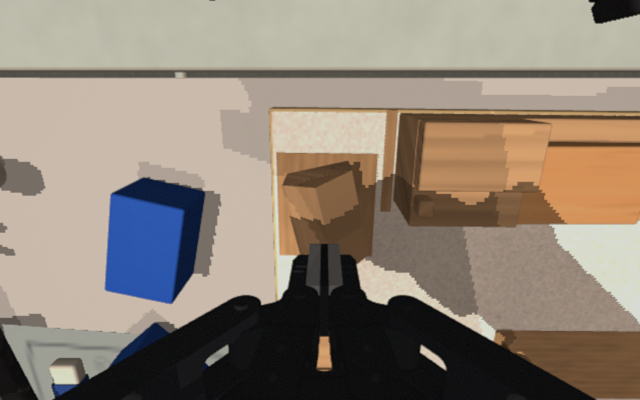

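The fingertips stand over the chapel, whose plot spans (277–378, 153–255), and the far ridge end at (317,188) is where it was predicted. The block remains flush at the right (550–640, 145–223). There is no contact force, so I hand in.

```bash
python3 -c "
from workcell import arm
print(arm.close_job())"
```

```text
the job is handed in; nothing more can be done
None
```

The block is pushed home against the rear wall with its front flush with the houses, the tool held above its roof for about 2.5 s and then above the chapel, where it is still pointing, and the job was handed in at about 15.6 s with no verdict returned.

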